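# Set the copy-stand camera over an opened nail-sample case

### The arm

A 6-joint arm with a two-finger parallel gripper is mounted at the origin on the work surface. World frame = base frame: x ahead of the robot, y to its left, z up, the work surface at z = 0. Lengths are in mm, angles in rad, forces in N, time in s.
With the tool pointing down it reaches from about 350 to 1000 mm from the base axis. Payload 7.1 kg.
Tool frame: the origin (TCP) lies between the finger pads; the fingertips stand 8 mm ahead of it and the grasp point (between the pads) lies 11 mm behind it; z points along the fingers, y is the direction in which the jaws open and shut (so a half turn about z gives the same grasp; the last joint's range is limited). The gripper opens to 85 mm and grips with 20 to 120 N. Pads are 22 mm wide; open, the fingers measure 114 mm over their backs; the gripper's body (76 mm by 85 mm) begins 54 mm behind the grasp point. The pads swing forward as they close: fully open they stand 13 mm farther back than shut.
Start: joints at [-1.153, 0.423, 1.63, -0, 1.089, -0.019], TCP at [264.416, -566.294, 208.519] pointing down, gripper open.
Joint ranges: [-3, 3], [-0.9, 2.11], [0.09, 2.58], [-1.31, 4.45], [0.11, 2.69], [-2.54, 2.54]. Speed limits (rad/s): [2.39, 2.39, 3.01, 3.14, 3.14, 3.14].

### API

Orientations are given as a unit quaternion [w, x, y, z].
In Python, from rig import bot gives the robot as it stands.
- The arm moves only by the shell command python3 -m pendant 'ROWS' [FORCE]. ROWS is JSON, a list of rows, each a list of 3 entries, a list of its own where there are three numbers: the finger opening in m, from 0 to 0.0854, then the shift along the tool's x, y, z in m, then the turn, a rotation vector about the tool's x, y, z in rad. A call has 1 to 20 rows; each row is the pose to reach, as a shift and turn from the pose commanded when the call began, along the tool's axes at that moment; what a row does not reach only later rows make up. A row lasts 1/12 s, in which the tool goes at most 41.7 mm and 7.16 degrees, less where a joint would pass 70% of its speed; a pose out of reach is approached as far as the arm can. A call with a gripper value outside its range is refused whole. The fingers move at their own pace and stop on an object; FORCE is the grip in N (left out, the last holds). Time passes only in rows, so rows that repeat a pose let the fingers close. It gives the time, the measured TCP pose, the force and the opening at its end, in the units of the state.
- bot.state(): the state, without advancing time (a new reading comes with each control period).
- bot.snapshot(name): name is "side" or "top"; returns the picture (420x560x3 uint8, red, green, blue); there is no depth.
- bot.camera_info(name): a dict with "camera_matrix" (3x3 intrinsics, pixels), "R" (3x3) and "t" (3): a world point X has camera coordinates R X + t. Camera axes: x right, y down, z forward; pixel columns grow to the right and rows downward; lengths in mm; the calibration is good to about 2 mm. A picture is of the moment at which its call begins. camera_info takes no time and is no camera call.
- bot.job_done(): hands the job in, once; it reports no verdict.
The state is a dict: "t": time; "joint_pos": joint angles; "qd": joint speeds; "joint_torque": joint torques, N m; "tool_pos": TCP position; "eef_rot": TCP orientation; "force": force on the tool from outside, world axes, zero at the start; "wrist_torque": the same for the moment, N m; "width": opening from 0.0 (shut) to 1.0 (fully open).
Only numpy, scipy, OpenCV 4.12 (cv2) and the standard library are available. Lean on these libraries where they do the work, as an engineer would, in place of code of your own. Each camera call takes 0.05 s, during which the arm holds its last target.

### The job

First lift the clear lid of the sample case by its knob and lay it gently back onto its stop, so that it will not glare in the picture. Then squeeze the grip block at the end of the camera boom so that its lock button is pushed in, and draw the boom out over the open case until the third long line of its scale (150 mm) is level with the mouth of the fixed tube. Finish while still holding it there, steady, with the button squeezed in, for the framing; leave the polish bottle, the tip stand and the gel jar as they are.

Things in the scene. Friction and masses are not known exactly. Their poses are not given: they have to be found in the camera images.
- stand: Copy stand, fixed: white board 280 (x) by 520 mm (y, -285 to +235), 18 mm thick; origin under the board, z up. The boom slides out along its y. Column, 330 mm tall, at (45, -220) mm, with a clamp that carries the boom's fixed grey tube: 30 mm square, axis at x = 0, 243 mm above the table, y from -310 to -50 mm, where it ends in a 38 mm square black collar.
- tube_mouth (a point): Centre of the open end face (collar face) of the boom's fixed tube, where the scale is read.
- grip (a point): Centre of the black grip block that slides with the boom: 34 mm wide (stand x), 44 long (stand y), 46 high, free above and at both wide faces; take it from above, one finger on the lock button, one on the opposite face. The camera head, 52 mm in diameter, hangs from 26 to 81 mm below. Axes as the stand's; at boom 0 it is 30 mm ahead (+y) of the tube mouth.
- button_face (a point): Centre of the outer face of the steel lock button, 17 mm across, on the grip block's +x face at the height of grip. At rest it stands 5 mm proud of the block (39 mm over block and button, 34 mm with it fully in) and is pushed towards the stand's -x.
- boom (a joint): Extension of the boom = its scale reading, m, 0 fully in to 0.18; along the stand's +y, about 2 N of friction once released. The bright inner tube has dark lines every 10 mm on its top and +x side, short (8 mm) and, at 50, 100 and 150 mm, long (full width); at an extension its line is level with the tube mouth. It starts locked at 20 mm.
- lock_button (a joint): Lock button travel, m: about 0 at rest (locked), 0.005 fully in. Spring about 8 N at first, 10.5 N fully in. Out, its pawl holds the boom fast in one of the notches 10 mm apart (one at each scale line, 1 mm of play each way); in by 2.5 mm or more, the boom slides freely; let go, it catches in the next notch.
- case: White sample case standing on the board, fixed there; 130 mm (x) by 170 mm (y) by 34 mm high, open on top under its lid, wall 4 mm, rows of nail tips inside. Origin at the centre of its underside, which is 18 mm above the table, z up. Lid hinge along its +x upper edge.
- lid_hinge (a point): Middle of the lid's hinge line, which runs along the case's y axis, at (65, 0, 36.5) mm in the case's frame. The point turns with the lid.
- lid_knob (a point): Grip point of the lid's upright round knob (14 to 17 mm thick, its top 8 mm above this point). In the closed lid it lies 112 mm from the hinge line towards the case's -x and 28 mm above it; the knob stands on the lid and turns with it, the lid's upper face is 2.5 to 4 mm above the hinge line.
- lid (a joint): Lid angle, rad: 0 closed, 1.57 upright, 1.8 on its stop. The lid (130 by 170 mm, about 130 g, clear pane in a white frame) turns on the case's +y axis, its front edge rising and going over to +x. Slightly stiff hinge: it falls shut from below about 1.2 rad, stays put near upright, and must be brought to the stop, where it stays.
- polish_bottle: Bystander: glass polish bottle 28 mm diameter, 68 mm tall, on the stand's board near the robot and beneath the side of the fixed tube. Origin at its base.
- tip_stand: Bystander: small practice-tip stand, foot 50 by 30 mm, 71 mm tall, on the table. Origin at its base.
- gel_jar: Bystander: gel jar 48 mm diameter, 35 mm tall, on the table. Origin at its base.

How it is judged (in metres and radians):
On the way, in this order (a step that is already met when the one before it is completed fails the run):
1. the lid rests back on its stop, with the boom not yet drawn out (value of joint lid above 1.7 rad and value of joint boom below 0.06 m), for 0.2 s.
2. the lock button is squeezed in before the boom is drawn out (value of joint lock_button above 0.003 m and value of joint boom below 0.1 m), for 0.1 s.
At the end, for the whole second after the job is handed in: The lid rests on its stop (over 1.7 rad); the fingers still hold the boom's grip (over 4 N) with the lock button in (over 3 mm), and the boom stands still at 150 mm within 4 mm; the three bystanders stand within 20 mm of where they were (value of joint boom between 0.146 and 0.154 m and velocity of joint boom between -0.01 and 0.01 m/s and value of joint lock_button above 0.003 m and contact force between the fingers and stand above 4 N and value of joint lid above 1.7 rad and distance of each of polish_bottle, tip_stand, gel_jar from where it was at the start of the episode below 0.02 m and angle between each of polish_bottle, tip_stand, gel_jar's own z axis and vertical below 0.2 rad); the arm keeps its last pose, push and grip.
It fails at once if the lid hits its stop hard (over 1.5 rad/s) (value of joint lid above 1.7 rad and velocity of joint lid above 1.5 rad/s).
It fails at once if the lid drops shut (over 2 rad/s near closed) (value of joint lid below 0.3 rad and velocity of joint lid below -2 rad/s).
It fails at once if a bystander is knocked over or pushed away (distance of any of polish_bottle, tip_stand, gel_jar from where it was at the start of the episode above 0.03 m).
It also fails if it takes over 51 s, if anything falls off the work surface, if the arm or the gripper's body presses on something with over 40 N, if the wrist force passes 120 N, or if a joint passes its speed limit or range.

## Working session

There is one attempt and no reset: what is moved stays moved. The work goes in short steps, Python scripts to look and compute and a shell command to move; the robot and the scene stay as the last step left them, time stands still between calls to the robot, and variables do not carry over. Pictures are saved under pics/ and viewed, and the job is handed in when it is done.

```bash
ls; mkdir -p pics; python3 - <<'E'
from rig import bot
import cv2,numpy as np
np.set_printoptions(precision=4,suppress=True)
s=bot.state();print(s)
for n in("side","top"):
    im=bot.snapshot(n);cv2.imwrite(f"pics/{n}0.png",im[:,:,::-1]);c=bot.camera_info(n);print(n,c)
    np.savez(f"cam_{n}0.npz",im=im,K=c["camera_matrix"],R=c["R"],t=c["t"])
E
```

```text
pics
{'t': 0.0, 'joint_pos': array([-1.153 ,  0.4239,  1.6307, -0.    ,  1.0886, -0.019 ]), 'qd': array([-0.001 ,  0.0009,  0.0001,  0.0007, -0.0013,  0.0033]), 'joint_torque': array([ -0.0021, -55.7396, -28.175 ,  -0.0002,   0.0073,   0.    ]), 'tool_pos': array([ 264.1622, -565.7678,  207.7193]), 'eef_rot': array([-0.0008,  0.9762,  0.2167, -0.0002]), 'force': array([ 0.3845, -0.5846, -0.471 ]), 'wrist_torque': array([ 0.0338, -0.0153,  0.0158]), 'width': 1.0032060753738745}
side {'camera_matrix': array([[536.7024,   0.    , 283.2096],
       [  0.    , 536.7024, 210.7339],
       [  0.    ,   0.    ,   1.    ]]), 'R': array([[-0.8548, -0.5189,  0.0014],
       [-0.3096,  0.5078, -0.8039],
       [ 0.4165, -0.6876, -0.5947]]), 't': array([ 452.4256,  247.7571, 1307.3381])}
top {'camera_matrix': array([[484.6069,   0.    , 285.1626],
       [  0.    , 484.6069, 211.1707],
       [  0.    ,   0.    ,   1.    ]]), 'R': array([[ 0.0163, -0.9998,  0.0133],
       [-0.9919, -0.0178, -0.1261],
       [ 0.1263, -0.0111, -0.9919]]), 't': array([  51.8685,  515.3231, 1176.0017])}
```

View pics/side0.png

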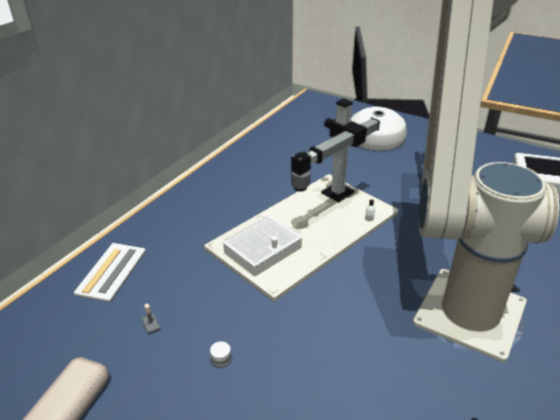

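View pics/top0.png

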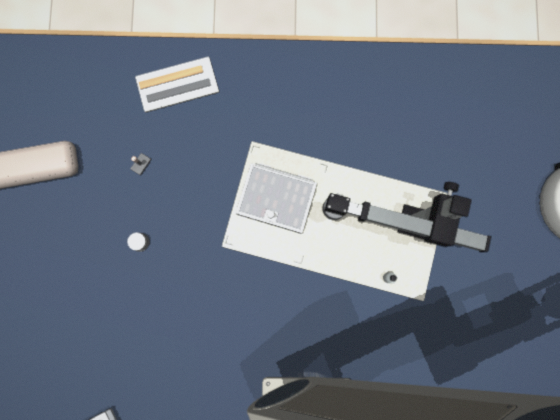

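The side view shows the case with its knob near (275,243) and the grip block and camera head near (301,165). In the top view the knob is near (270,214) and the grip near (337,204), with the board corners at about (253,142), (223,246) and (424,300). I'll enlarge both views next.

```bash
python3 - <<'E'
import cv2
def crop(n,x0,y0,w,h,k,o):
    im=cv2.imread(f"pics/{n}0.png")[y0:y0+h,x0:x0+w]
    im=cv2.resize(im,None,fx=k,fy=k,interpolation=cv2.INTER_CUBIC)
    for i in range(0,w,20):cv2.putText(im,str(x0+i),(i*k,10),0,.35,(0,0,255));cv2.line(im,(i*k,12),(i*k,18),(0,0,255))
    for i in range(0,h,20):cv2.putText(im,str(y0+i),(0,i*k+4),0,.35,(0,0,255))
    cv2.imwrite(f"pics/{o}.png",im)
crop("top",215,130,200,150,4,"topA")
crop("top",320,165,180,140,4,"topB")
crop("side",200,90,200,150,4,"sideB")
crop("side",200,190,160,110,5,"sideA")
E
```

```text
(no output)
```

View pics/topA.png

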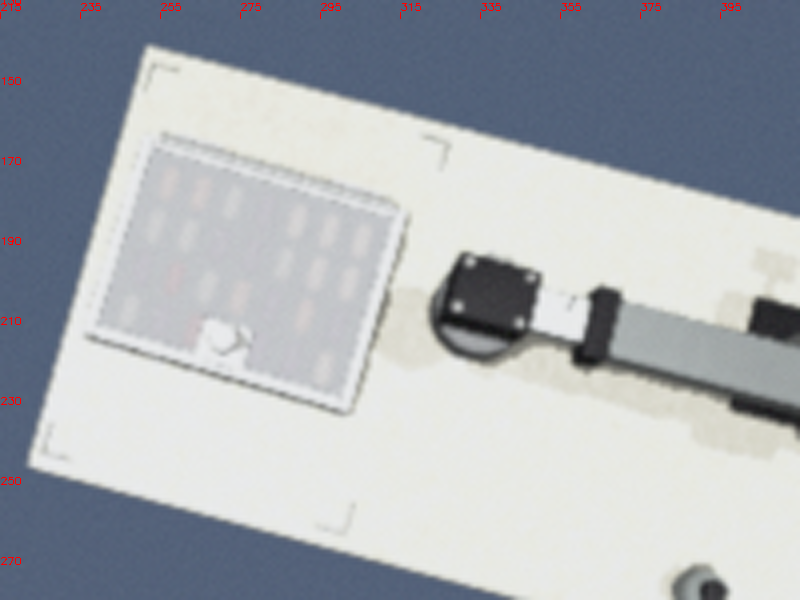

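View pics/topB.png

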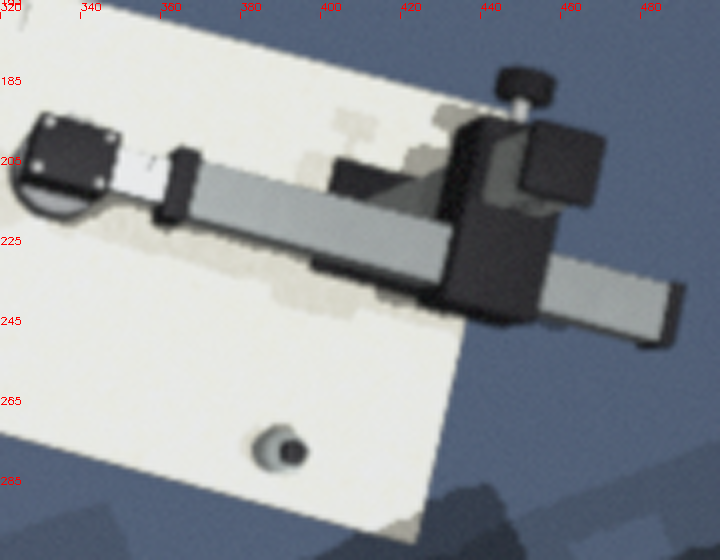

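View pics/sideA.png

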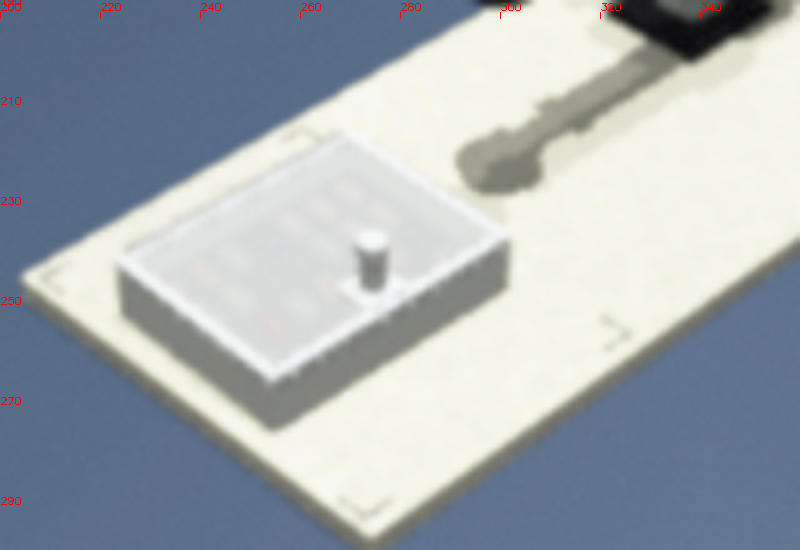

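View pics/sideB.png

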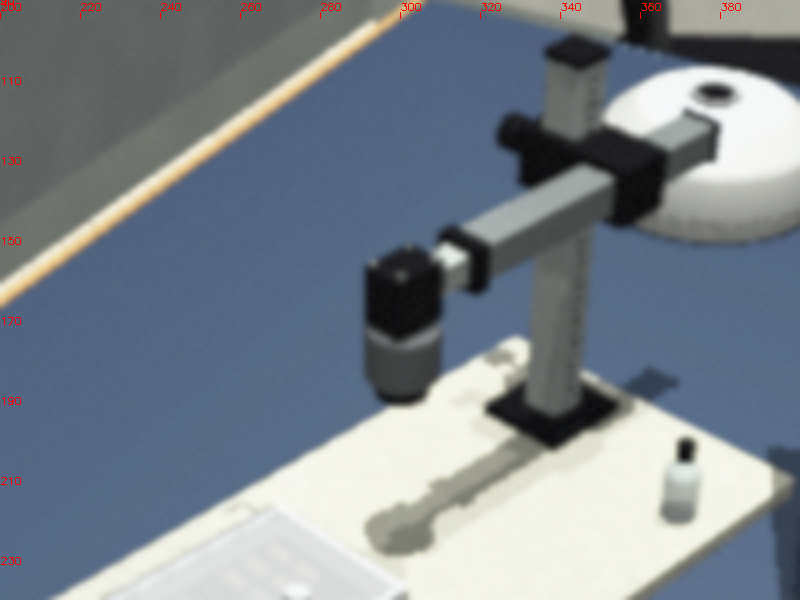

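```bash
cat > h.py <<'E'
import numpy as np,cv2
np.set_printoptions(precision=4,suppress=True)
C={n:np.load(f"cam_{n}0.npz") for n in("side","top")}
def ray(n,p):
    c=C[n];d=c["R"].T@np.linalg.inv(c["K"])@np.array([p[0],p[1],1.]);return -c["R"].T@c["t"],d/np.linalg.norm(d)
def onz(n,p,z):
    o,d=ray(n,p);return o+d*(z-o[2])/d[2]
def tri(pt,ps):
    o1,d1=ray("top",pt);o2,d2=ray("side",ps)
    A=np.c_[d1,-d2];s=np.linalg.lstsq(A,o2-o1,rcond=None)[0];a=o1+d1*s[0];b=o2+d2*s[1];return (a+b)/2,np.linalg.norm(a-b)
def proj(n,X):
    c=C[n];q=c["K"]@(c["R"]@np.asarray(X,float)+c["t"]);return q[:2]/q[2]
E
python3 - <<'E'
from h import *
a=onz("top",(252,141.25),18);b=onz("top",(222,246.5),18);c=onz("top",(424,301),18)
print("board",a,b,c,np.linalg.norm(a-b),np.linalg.norm(b-c))
print("sideBL",onz("side",(274.,298.5),18),onz("side",(204,246),18))
L=[(255,163.5),(317,182),(302.5,233.3),(236.5,214.5)]
P=[onz("top",p,57) for p in L]
for p in P:print("lid",p)
print("c",np.mean(P,0))
S=[(224,242.8),(268.5,216.5),(302,237.5),(254.5,266)]
for p,q in zip(L,S):print(tri(p,q))
print("knob",tri((271.8,215.5),(274.4,238)))
print("grip",tri((338.7,202.9),(301,156.25)))
y=(b-c)[:2]; print("ang y",np.degrees(np.arctan2(y[1],y[0])))
x=(a-b)[:2]; print("ang x",np.degrees(np.arctan2(x[1],x[0])))
y=(P[0]-P[1]);print(np.degrees(np.arctan2(y[1],y[0])));y=(P[3]-P[2]);print(np.degrees(np.arctan2(y[1],y[0])))
E
```

```text
board [695.6112 148.6149  18.    ] [424.483  216.6886  18.    ] [ 298.3342 -286.6118   18.    ] 279.5434033706247 518.868786295367
sideBL [420.9607 222.0819  18.    ] [691.4551 153.5318  18.    ]
lid [628.5876 137.4084  57.    ]
lid [585.0339 -16.2709  57.    ]
lid [457.7918  17.9667  57.    ]
lid [500.9061 179.382   57.    ]
c [543.0799  79.6216  57.    ]
(array([631.8601, 138.305 ,  44.4218]), np.float64(0.9111653654305635))
(array([587.1154, -16.2435,  51.1563]), np.float64(2.142303992779977))
(array([458.4751,  17.9191,  52.6663]), np.float64(0.7296234460391745))
(array([502.8621, 180.4981,  53.9363]), np.float64(3.564310328657736))
knob (array([497.7792,  93.5397,  86.9496]), np.float64(2.9397508879147605))
grip (array([503.5449, -44.9909, 261.7349]), np.float64(0.9021769275388763))
ang y 75.92907799246015
ang x -14.09424401312739
74.17693527712484
75.04531490091222
```

```bash
cat > mv.py <<'E'
# prints shift/turn in tool axes from measured pose to world target: mv.py x y z azimuth_of_tool_x(deg)
import sys;from h import *;from scipy.spatial.transform import Rotation as Ro
from rig import bot
s=bot.state();q=s["eef_rot"];R=Ro.from_quat([q[1],q[2],q[3],q[0]])
x,y,z,a=map(float,sys.argv[1:5]);a=np.radians(a)
T=Ro.from_matrix(np.array([[np.cos(a),np.sin(a),0],[np.sin(a),-np.cos(a),0],[0,0,-1]]))
print("t",s["t"],"pos",s["tool_pos"],"w",s["width"],"F",s["force"],"az",np.degrees(np.arctan2(*R.as_matrix()[1::-1,0])))
print("shift m",R.inv().apply(np.array([x,y,z])-s["tool_pos"])/1000,"turn",(R.inv()*T).as_rotvec())
E
python3 mv.py 380 -100 320 95; python3 - <<'E'
from h import *
S=[(224,242.8),(268.5,216.5),(302,237.5),(254.5,266)]
P=[onz("side",p,57) for p in S]
for i in range(4):
    d=P[(i+1)%4]-P[i];print(P[i],np.linalg.norm(d),np.degrees(np.arctan2(d[1],d[0])))
print(np.mean(P,0))
for n in("top","side"):
  for X in[(498,93,90.5),(498,93,58)]:print(n,proj(n,X))
E
```

```text
t 0.1 pos [ 264.2199 -565.8356  207.8003] w 0.9922241119047369 F [ 0.2865 -0.0798  0.4389] az 25.026509854268095
shift m [ 0.302  -0.3733 -0.1117] turn [-0.0012 -0.0009 -1.2213]
[622.6953 150.1645  57.    ] 164.24705321381512 -103.65073601115002
[583.9325  -9.443   57.    ] 131.63896252875202 165.86455466537979
[456.2794  22.7052  57.    ] 167.66406599139242 73.94713263420128
[502.6426 183.8315  57.    ] 124.68405013560083 -15.665400982998623
[541.3875  86.8145  57.    ]
top [271.7373 214.6778]
top [271.9271 216.2647]
side [274.9863 236.8792]
side [275.0813 246.4235]
```

```bash
python3 -m pendant '[[0.085,[0.01,-0.012,-0.01],[0,0,-0.05]],[0.085,[0.03,-0.04,-0.03],[0,0,-0.15]],[0.085,[0.055,-0.07,-0.05],[0,0,-0.25]],[0.085,[0.08,-0.1,-0.07],[0,0,-0.35]],[0.085,[0.105,-0.13,-0.09],[0,0,-0.45]],[0.085,[0.13,-0.16,-0.11],[0,0,-0.55]],[0.085,[0.155,-0.19,-0.112],[0,0,-0.65]],[0.085,[0.18,-0.22,-0.112],[0,0,-0.75]],[0.085,[0.205,-0.25,-0.112],[0,0,-0.85]],[0.085,[0.23,-0.28,-0.112],[0,0,-0.95]],[0.085,[0.255,-0.31,-0.112],[0,0,-1.05]],[0.085,[0.275,-0.335,-0.112],[0,0,-1.12]],[0.085,[0.29,-0.355,-0.112],[0,0,-1.18]],[0.085,[0.298,-0.367,-0.112],[0,0,-1.21]],[0.085,[0.302,-0.373,-0.112],[0,0,-1.221]],[0.085,[0.302,-0.373,-0.112],[0,0,-1.221]]]' 20; python3 mv.py 498 93 200 165
```

```text
t: 1.43
tool_pos: [380.2, -99.5, 320.4]
eef_rot: [-0.0, 0.675, 0.738, -0.0]
force: [-0.1, -0.4, -0.1]
width: 0.996
t 1.4333 pos [380.1989 -99.5213 320.3699] w 0.9961569186074568 F [-0.0977 -0.357  -0.0712] az 95.09612039043583
shift m [0.1813 0.1345 0.1204] turn [-0.0001 -0.0004 -1.2201]
```

```bash
python3 -m pendant '[[0.085,[0.015,0,0],[0,0,-0.05]],[0.085,[0.04,0,0],[0,0,-0.15]],[0.085,[0.07,0.0,0],[0,0,-0.25]],[0.085,[0.1,0.005,0.0],[0,0,-0.35]],[0.085,[0.13,0.015,0.01],[0,0,-0.45]],[0.085,[0.155,0.03,0.02],[0,0,-0.55]],[0.085,[0.17,0.05,0.035],[0,0,-0.65]],[0.085,[0.178,0.075,0.055],[0,0,-0.75]],[0.085,[0.181,0.095,0.075],[0,0,-0.85]],[0.085,[0.181,0.11,0.095],[0,0,-0.95]],[0.085,[0.181,0.122,0.108],[0,0,-1.05]],[0.085,[0.181,0.13,0.115],[0,0,-1.14]],[0.085,[0.181,0.134,0.119],[0,0,-1.2]],[0.085,[0.181,0.135,0.12],[0,0,-1.22]],[0.085,[0.181,0.135,0.12],[0,0,-1.22]]]'; python3 - <<'E'
from rig import bot
import cv2,numpy as np
for n in("side","top"):
    im=bot.snapshot(n)[:,:,::-1];cv2.imwrite(f"pics/{n}1.png",im)
a=cv2.imread("pics/side1.png")[130:330,160:460];b=cv2.imread("pics/top1.png")[120:320,200:500]
cv2.imwrite("pics/both1.png",cv2.resize(np.vstack([a,b])[:, :],None,fx=1.5,fy=1.5,interpolation=2))
E
python3 mv.py 498 93 72 165
```

```text
t: 2.68
tool_pos: [499.2, 90.4, 199.9]
eef_rot: [-0.001, 0.133, 0.991, -0.0]
force: [-0.2, -0.3, 0.6]
width: 0.994
t 2.7833 pos [499.0004  90.7898 200.6627] w 0.9920463446762328 F [ 0.353  -0.0187  0.4651] az 164.72343009390747
shift m [0.0015 0.0019 0.1287] turn [-0.0001 -0.0001 -0.0048]
```

View pics/both1.png

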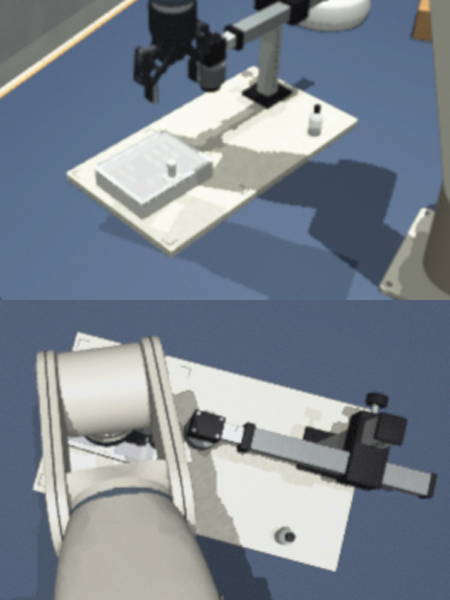

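View pics/side1.png

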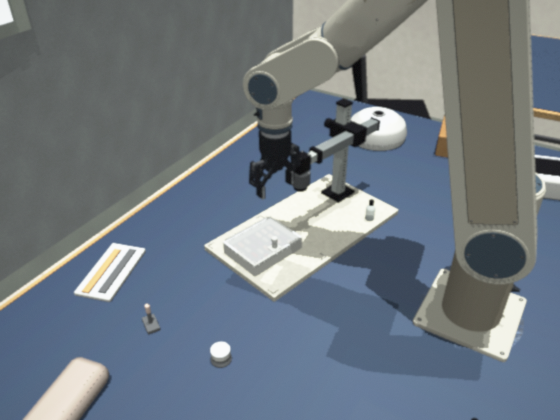

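```bash
python3 -m pendant '[[0.06,[0.001,0.001,0.015],[0,0,-0.005]],[0.06,[0.001,0.002,0.045],[0,0,-0.005]],[0.06,[0.001,0.002,0.07],[0,0,-0.005]],[0.06,[0.001,0.002,0.09],[0,0,-0.005]],[0.06,[0.001,0.002,0.1],[0,0,-0.005]],[0.06,[0.001,0.002,0.105],[0,0,-0.005]],[0.06,[0.001,0.002,0.105],[0,0,-0.005]]]'; python3 - <<'E'
from rig import bot
import cv2,numpy as np
im=bot.snapshot("side")[:,:,::-1];cv2.imwrite("pics/side2.png",im)
cv2.imwrite("pics/side2c.png",cv2.resize(im[170:290,210:350],None,fx=5,fy=5,interpolation=2))
E
python3 mv.py 498 93 74 165
```

```text
t: 3.37
tool_pos: [498.4, 93.5, 95.3]
eef_rot: [-0.0, 0.129, 0.992, -0.0]
force: [-0.0, -0.6, 0.2]
width: 0.7
t 3.4167 pos [498.9667  93.6732  96.072 ] w 0.7053507842077326 F [-0.6208 -0.8591 -0.0482] az 165.13966699019062
shift m [ 0.0008 -0.0009  0.0221] turn [0.0002 0.0005 0.0024]
```

View pics/side2c.png

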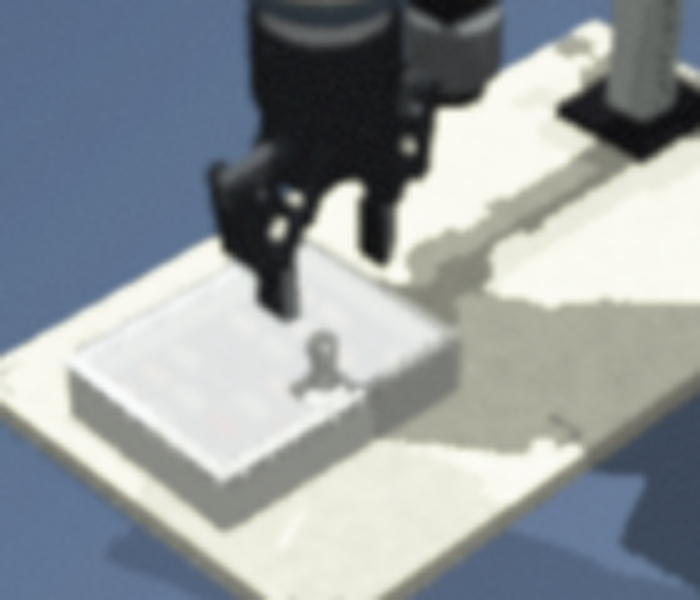

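```bash
python3 - <<'E'
from h import *
o=np.array([498.7,93.6,96]);ty=np.array([.259,.966,0]);tx=np.array([-.966,.259,0])
for s in(30,-30):
  for dz in(-8,5,20):
    for dx in (-11,11):
      p=proj("side",o+s*ty+dx*tx+[0,0,dz]);print(s,dz,dx,p,(p-[210,170])*5)
E
```

```text
30 -8 -11 [263.2566 240.7873] [266.283  353.9363]
30 -8 11 [269.0069 244.763 ] [295.0344 373.8149]
30 5 -11 [263.1519 236.8918] [265.7595 334.4592]
30 5 11 [268.9337 240.8537] [294.6686 354.2684]
30 20 -11 [263.0296 232.3426] [265.1482 311.7128]
30 20 11 [268.8483 236.2877] [294.2413 331.4383]
-30 -8 -11 [280.0978 230.7853] [350.4888 303.9267]
-30 -8 11 [285.8644 234.5762] [379.3222 322.8809]
-30 5 -11 [280.0876 226.9272] [350.4382 284.6361]
-30 5 11 [285.886  230.7038] [379.4302 303.519 ]
-30 20 -11 [280.0758 222.4228] [350.3791 262.1138]
-30 20 11 [285.9113 226.1822] [379.5564 280.9112]
```

```bash
python3 -m pendant '[[0.04,[0.001,0.0005,0.01],[0,0,0]],[0.03,[0.001,0.0005,0.019],[0,0,0]],[0.03,[0.001,0.0005,0.022],[0,0,0]],[0.03,[0.001,0.0005,0.022],[0,0,0]]]'; python3 - <<'E'
from rig import bot
import cv2,numpy as np
im=bot.snapshot("side")[:,:,::-1];cv2.imwrite("pics/side3.png",im)
cv2.imwrite("pics/side3c.png",cv2.resize(im[190:290,220:340],None,fx=6,fy=6,interpolation=2))
E
python3 mv.py 498 93 74 165
```

```text
t: 3.75
tool_pos: [497.2, 94.3, 72.8]
eef_rot: [-0.001, 0.129, 0.992, -0.0]
force: [0.7, -0.1, -0.2]
width: 0.348
t 3.8 pos [497.4452  94.3744  73.1558] w 0.3505446620760176 F [-0.3464 -0.312  -0.702 ] az 165.17002429029995
shift m [-0.0009 -0.0012 -0.0008] turn [-0.0004 -0.0008  0.003 ]
```

View pics/side3c.png

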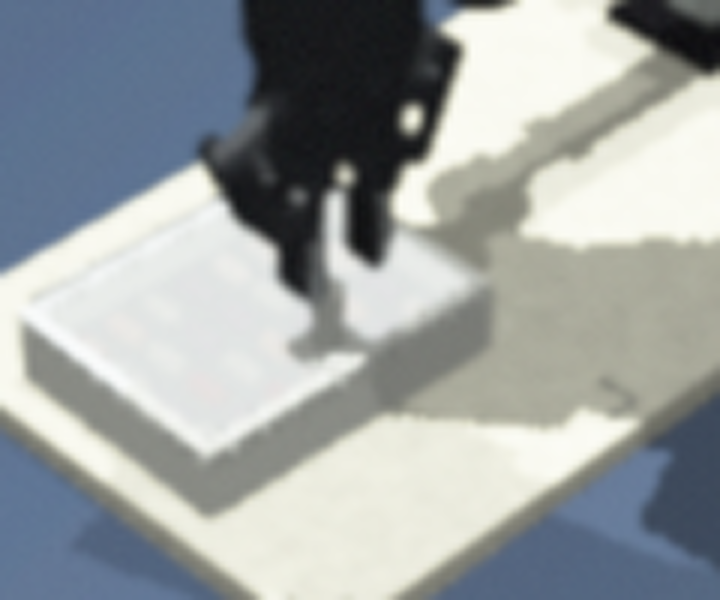

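```bash
python3 -m pendant '[[0.018,[0,0,0],[0,0,0]],[0.01,[0,0,0],[0,0,0]],[0.0,[0,0,0],[0,0,0]],[0,[0,0,0],[0,0,0]],[0,[0,0,0],[0,0,0]],[0,[0,0,0],[0,0,0]]]' 20; python3 - <<'E'
from rig import bot
import cv2,numpy as np
im=bot.snapshot("side")[:,:,::-1];cv2.imwrite("pics/side4.png",im)
cv2.imwrite("pics/side4c.png",cv2.resize(im[190:290,220:340],None,fx=6,fy=6,interpolation=2))
E
python3 mv.py 498 93 74 165
```

```text
t: 4.3
tool_pos: [497.8, 94.4, 73.6]
eef_rot: [0.0, 0.129, 0.992, 0.0]
force: [0.2, -0.0, 0.6]
width: 0.004
t 4.35 pos [497.791   94.4056  73.6098] w -0.0045976875910763515 F [ 0.6328 -0.6909  0.4317] az 165.16795849832613
shift m [-0.0006 -0.0013 -0.0004] turn [0.0001 0.0001 0.0029]
```

View pics/side4c.png

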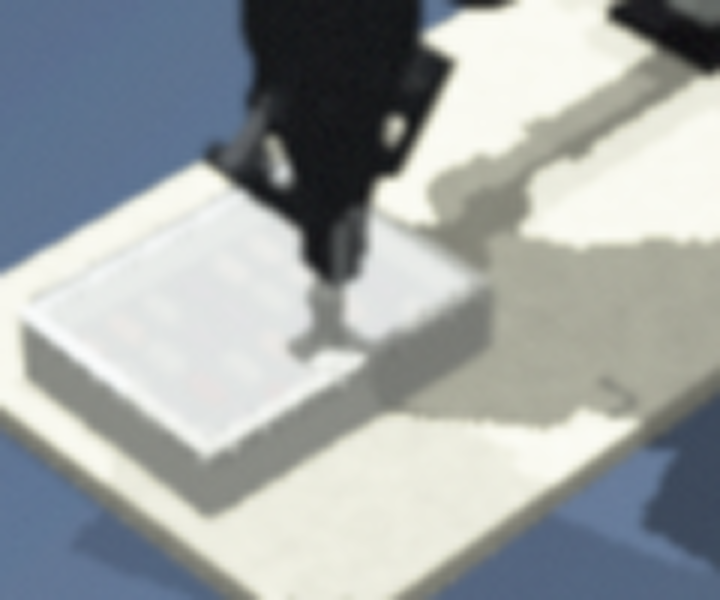

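```bash
python3 - <<'E'
from h import *
for z in(65.6,75,85,95):print(z,onz("side",(275.5,236.7),z),"knobtopray",onz("side",(274.4,238),z),onz("top",(271.8,215.5),z))
print(proj("side",(497.8,94.4,65.6)))
E
python3 - <<'E'
import cv2
im=cv2.imread("pics/side4.png")
cv2.imwrite("pics/s4d.png",cv2.resize(im[100:270,230:330],None,fx=5,fy=3.5,interpolation=2))
E
```

```text
65.6 [513.5086  65.9147  65.6   ] knobtopray [513.1197  72.0906  65.6   ] [498.9744  93.2217  65.6   ]
75 [507.3699  75.6411  75.    ] knobtopray [506.985   81.7533  75.    ] [497.8672  93.0673  75.    ]
85 [500.8393  85.9884  85.    ] knobtopray [500.4588  92.0327  85.    ] [496.6894  92.9031  85.    ]
95 [494.3088  96.3357  95.    ] knobtopray [493.9325 102.3122  95.    ] [495.5116  92.739   95.    ]
[274.8419 244.5338]
```

View pics/s4d.png

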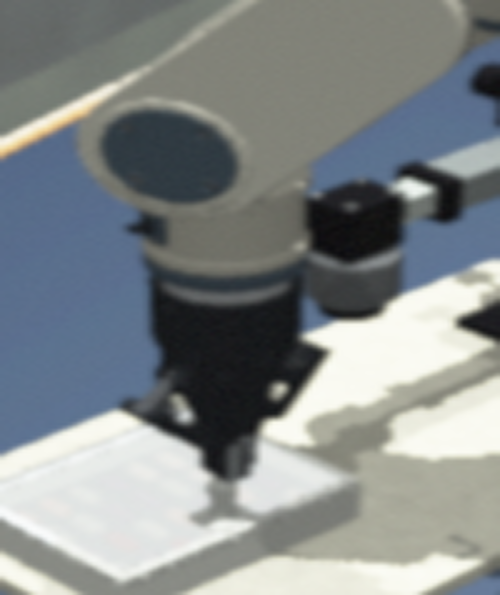

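```bash
python3 -m pendant '[[0.04,[0,0,-0.004],[0,0,0]],[0.04,[0,0,-0.004],[0,0,0]],[0.04,[0,0,-0.004],[0,0,0]],[0.04,[0,0,0.004],[0,0,0]],[0.04,[0,0,0.010],[0,0,0]],[0.04,[0,0,0.010],[0,0,0]]]' 20; python3 - <<'E'
from rig import bot
import cv2,numpy as np
im=bot.snapshot("side")[:,:,::-1];cv2.imwrite("pics/side5.png",im)
cv2.imwrite("pics/side5c.png",cv2.resize(im[190:290,220:340],None,fx=6,fy=6,interpolation=2))
E
python3 mv.py 498 93 74 165
```

```text
t: 4.85
tool_pos: [496.7, 94.3, 62.0]
eef_rot: [-0.001, 0.129, 0.992, -0.0]
force: [0.0, -0.3, -0.2]
width: 0.466
t 4.9 pos [496.8339  94.2574  62.4226] w 0.467155474553072 F [ 0.4319  0.5118 -0.8722] az 165.17033539443943
shift m [-0.0014 -0.0009 -0.0116] turn [-0.0009 -0.002   0.003 ]
```

View pics/side5c.png

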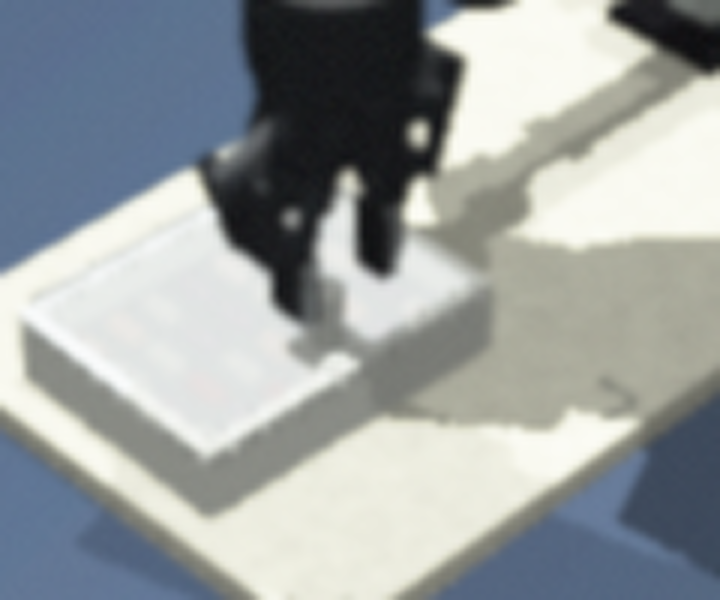

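```bash
python3 -m pendant '[[0.04,[0,0.002,0],[0,0,0]],[0.04,[0,0.003,0.0],[0,0,0]],[0.02,[0,0.003,0],[0,0,0]],[0.01,[0,0.003,0],[0,0,0]],[0.0,[0,0.003,0],[0,0,0]],[0,[0,0.003,0],[0,0,0]],[0,[0,0.003,0],[0,0,0]]]' 20; python3 - <<'E'
from rig import bot
import cv2,numpy as np
im=bot.snapshot("side")[:,:,::-1];cv2.imwrite("pics/side6.png",im)
cv2.imwrite("pics/side6c.png",cv2.resize(im[190:290,220:340],None,fx=6,fy=6,interpolation=2))
E
python3 mv.py 498 93 74 165
```

```text
t: 5.48
tool_pos: [498.5, 97.1, 63.7]
eef_rot: [0.0, 0.129, 0.992, -0.0]
force: [-0.2, -2.8, 1.2]
width: 0.14
t 5.5333 pos [498.5249  97.0684  63.6951] w 0.13817788744314108 F [-0.663  -3.7599  2.5598] az 165.1733847542547
shift m [-0.0005 -0.0041 -0.0103] turn [-0.0002  0.0002  0.003 ]
```

View pics/side6c.png

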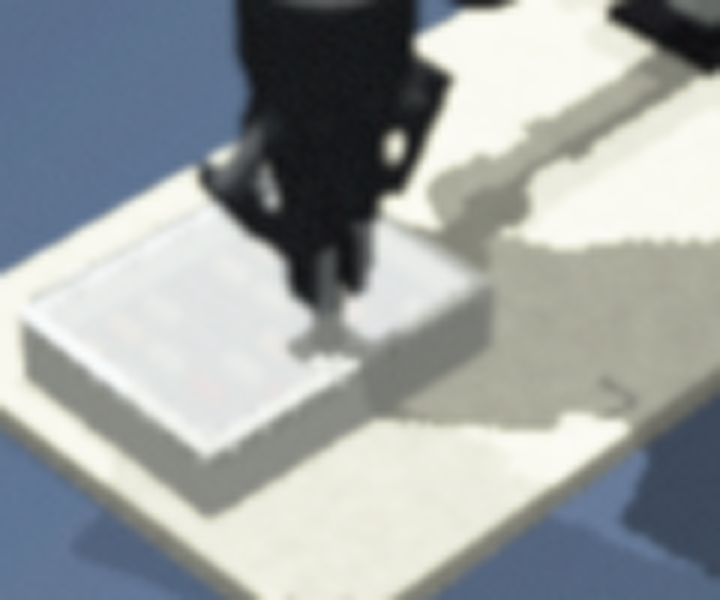

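```bash
python3 -m pendant '[[0.04,[0,0,0],[0,0,0]],[0.04,[0,-0.001,0],[0,0,0]],[0.04,[0,-0.001,0.003],[0,0,0]],[0.04,[0,-0.001,0.006],[0,0,0]],[0.04,[0,-0.001,0.008],[0,0,0]],[0.04,[0,-0.001,0.008],[0,0,0]],[0.03,[0,-0.001,0.008],[0,0,0]],[0.03,[0,-0.001,0.008],[0,0,0]]]' 20; python3 - <<'E'
from rig import bot
import cv2,numpy as np
im=bot.snapshot("side")[:,:,::-1];cv2.imwrite("pics/side7.png",im)
cv2.imwrite("pics/side7c.png",cv2.resize(im[190:290,220:340],None,fx=6,fy=6,interpolation=2))
E
python3 mv.py 498 93 74 165
```

```text
t: 6.2
tool_pos: [498.3, 96.4, 55.4]
eef_rot: [-0.0, 0.129, 0.992, 0.0]
force: [-0.3, 0.2, -0.4]
width: 0.35
t 6.25 pos [498.2971  96.3833  55.5224] w 0.3516238599858347 F [-0.1003 -0.0088  0.0766] az 165.17144200819322
shift m [-0.0006 -0.0033 -0.0185] turn [ 0.    -0.     0.003]
```

View pics/side7c.png

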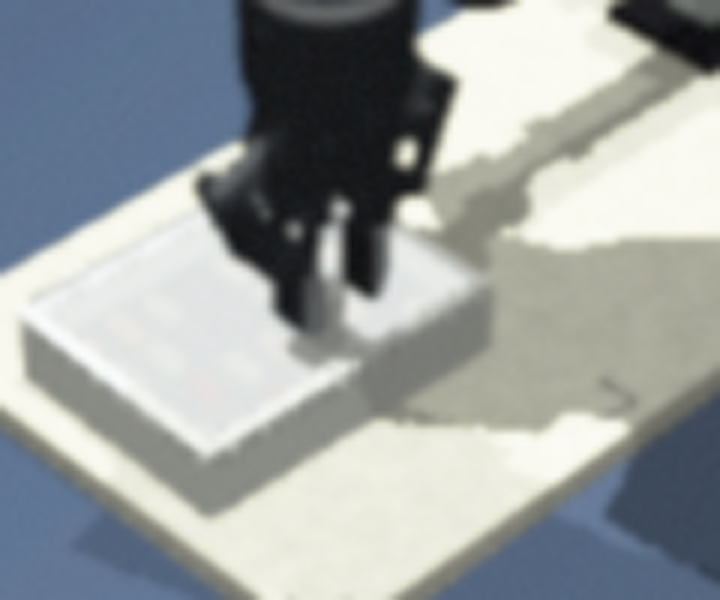

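```bash
python3 -m pendant '[[0.03,[0,0,0.003],[0,0,0]],[0.03,[0,0,0.006],[0,0,0]],[0.03,[0,0,0.006],[0,0,0]],[0.02,[0,0,0.006],[0,0,0]],[0.01,[0,0,0.006],[0,0,0]],[0,[0,0,0.006],[0,0,0]],[0,[0,0,0.006],[0,0,0]],[0,[0,0,0.006],[0,0,0]],[0,[0,0,0.006],[0,0,0]]]' 20; python3 - <<'E'
from rig import bot
import cv2,numpy as np
im=bot.snapshot("side")[:,:,::-1];cv2.imwrite("pics/side8.png",im)
cv2.imwrite("pics/side8c.png",cv2.resize(im[190:290,220:340],None,fx=6,fy=6,interpolation=2))
E
python3 mv.py 498 93 74 165
```

```text
t: 7.0
tool_pos: [498.3, 96.9, 49.6]
eef_rot: [0.0, 0.129, 0.992, 0.0]
force: [0.2, 6.5, -1.5]
width: 0.153
t 7.05 pos [498.3702  96.8605  49.5734] w 0.1501434796530974 F [-0.9532  5.2305 -1.6419] az 165.16314163822634
shift m [-0.0006 -0.0038 -0.0244] turn [0.0007 0.0001 0.0028]
```

View pics/side8c.png

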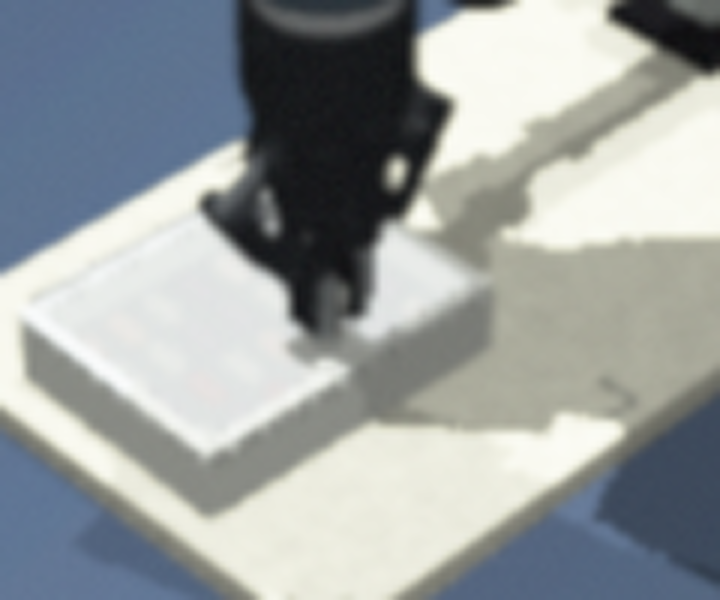

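```bash
python3 -m pendant '[[0.03,[0,0,0],[0,0,0]],[0.03,[0,0,0],[0,0,0]],[0.03,[0,0,-0.003],[0,0,0]],[0.02,[0,-0.0005,-0.004],[0,0,0]],[0.0,[0,-0.0005,-0.004],[0,0,0]],[0,[0,-0.0005,-0.004],[0,0,0]],[0,[0,-0.0005,-0.004],[0,0,0]],[0,[0,-0.0005,-0.004],[0,0,0]]]' 25; python3 - <<'E'
import numpy as np
def p(t):
    f=t+np.arctan2(32,112);R=np.hypot(112,32);return np.array([112-R*np.cos(f),R*np.sin(f)-32])
for a in np.arange(0,1.81,.06):print(round(a,2),(p(a)*[-1,-1]).round(1))
E
```

```text
t: 7.72
tool_pos: [498.8, 96.8, 54.1]
eef_rot: [0.001, 0.129, 0.992, 0.001]
force: [-1.1, 6.1, 3.2]
width: 0.15
0.0 [-0.  0.]
0.06 [-2.1 -6.7]
0.12 [ -4.6 -13.2]
0.18 [ -7.5 -19.5]
0.24 [-10.8 -25.7]
0.3 [-14.5 -31.7]
0.36 [-18.5 -37.4]
0.42 [-22.8 -42.9]
0.48 [-27.4 -48.1]
0.54 [-32.4 -53. ]
0.6 [-37.6 -57.7]
0.66 [-43.1 -61.9]
0.72 [-48.9 -65.9]
0.78 [-54.9 -69.5]
0.84 [-61.1 -72.8]
0.9 [-67.4 -75.6]
0.96 [-74.  -78.1]
1.02 [-80.7 -80.2]
1.08 [-87.4 -81.9]
1.14 [-94.3 -83.1]
1.2 [-101.2  -84. ]
1.26 [-108.2  -84.4]
1.32 [-115.2  -84.4]
1.38 [-122.2  -84. ]
1.44 [-129.1  -83.2]
1.5 [-136.  -82.]
1.56 [-142.8  -80.3]
1.62 [-149.5  -78.3]
1.68 [-156.   -75.8]
1.74 [-162.4  -73. ]
1.8 [-168.6  -69.8]
```

```bash
python3 -m pendant '[[0,[-0.001,0,-0.0035],[0,0,0]],[0,[-0.0025,0,-0.008],[0,0,0]],[0,[-0.0046,0,-0.0132],[0,0,0]],[0,[-0.0075,0,-0.0195],[0,0,0]],[0,[-0.0108,0,-0.0257],[0,0,0]],[0,[-0.0145,0,-0.0317],[0,0,0]],[0,[-0.0145,0,-0.0317],[0,0,0]]]' 25; python3 - <<'E'
from rig import bot
import cv2,numpy as np
im=bot.snapshot("side")[:,:,::-1];cv2.imwrite("pics/side9.png",im)
cv2.imwrite("pics/side9c.png",cv2.resize(im[170:290,210:350],None,fx=5,fy=5,interpolation=2))
E
python3 mv.py 498 93 74 165
```

```text
t: 8.3
tool_pos: [513.4, 92.7, 86.3]
eef_rot: [0.001, 0.129, 0.992, 0.001]
force: [2.4, 5.2, -1.9]
width: 0.147
t 8.35 pos [512.9982  92.7839  85.7464] w 0.14824888945406034 F [ 1.2614  5.2281 -2.1132] az 165.131230956655
shift m [ 0.0146 -0.0037  0.0117] turn [0.0017 0.0015 0.0023]
```

View pics/side9c.png

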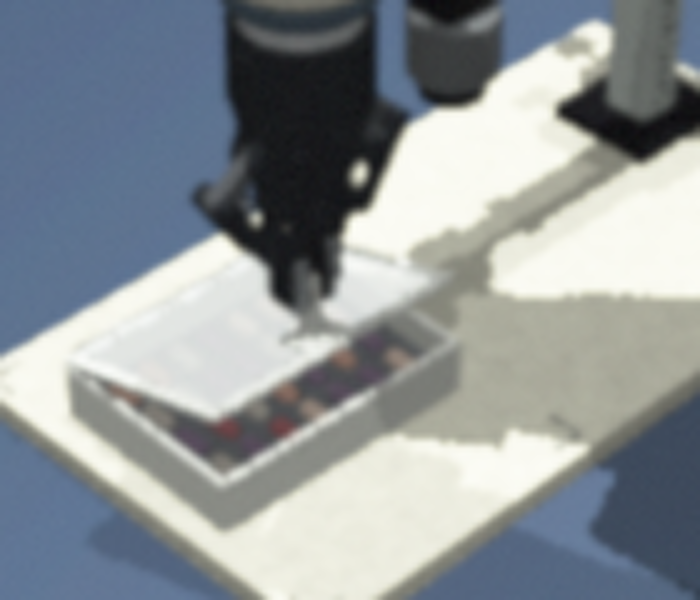

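```bash
python3 -m pendant '[[0,[-0.002,0,-0.003],[0,0,0]],[0,[-0.006,0,-0.0085],[0,0,0]],[0,[-0.0105,0,-0.0138],[0,0,0]],[0,[-0.0154,0,-0.0189],[0,0,0]],[0,[-0.0205,0,-0.0237],[0,0,0]],[0,[-0.0259,0,-0.0281],[0,0,0]],[0,[-0.0315,0,-0.0322],[0,0,0]],[0,[-0.0374,0,-0.036],[0,0,0]],[0,[-0.0435,0,-0.0395],[0,0,0]],[0,[-0.0498,0,-0.0425],[0,0,0]],[0,[-0.0562,0,-0.0452],[0,0,0]],[0,[-0.0628,0,-0.0475],[0,0,0]],[0,[-0.0695,0,-0.0494],[0,0,0]],[0,[-0.0763,0,-0.0508],[0,0,0]],[0,[-0.0815,0,-0.0517],[0,0,0]],[0,[-0.0867,0,-0.0523],[0,0,0]],[0,[-0.0867,0,-0.0523],[0,0,0]]]' 25; python3 - <<'E'
from rig import bot
import cv2,numpy as np
im=bot.snapshot("side")[:,:,::-1];cv2.imwrite("pics/side10.png",im)
cv2.imwrite("pics/side10c.png",cv2.resize(im[130:280,200:360],None,fx=4,fy=4,interpolation=2))
E
python3 mv.py 498 93 74 165
```

```text
t: 9.77
tool_pos: [597.5, 69.4, 137.9]
eef_rot: [0.001, 0.129, 0.992, -0.0]
force: [-0.9, 1.5, 5.7]
width: 0.143
t 9.8167 pos [596.8119  69.5279 137.8243] w 0.14330465880480486 F [-1.5039  2.3964  5.4678] az 165.160355467414
shift m [ 0.1016 -0.0026  0.0637] turn [-0.      0.0011  0.0028]
```

View pics/side10c.png

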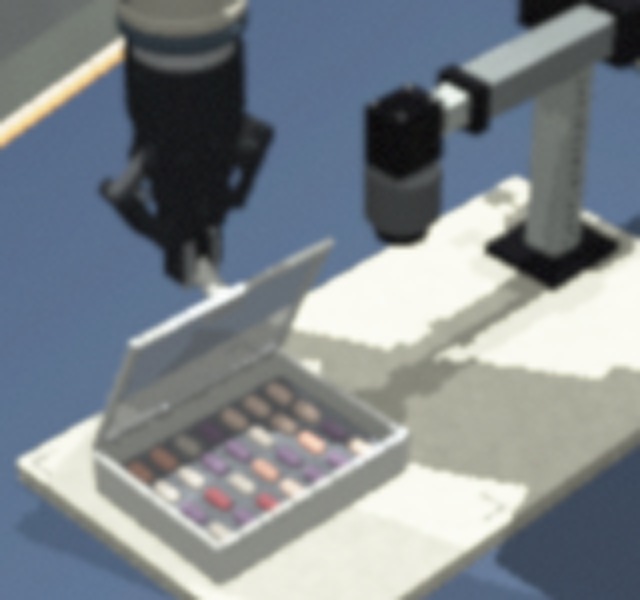

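```bash
python3 -m pendant '[[0,[-0.003,0,-0.0002],[0,0,0]],[0,[-0.008,0,-0.0004],[0,0,0]],[0,[-0.014,0,-0.0004],[0,0,0]],[0,[-0.02,0,0],[0,0,0]],[0,[-0.026,0,0.0006],[0,0,0]],[0,[-0.032,0,0.0015],[0,0,0]],[0,[-0.038,0,0.0028],[0,0,0]],[0,[-0.043,0,0.004],[0,0,0]],[0,[-0.048,0,0.0056],[0,0,0]],[0,[-0.052,0,0.0071],[0,0,0]],[0,[-0.056,0,0.0087],[0,0,0]],[0,[-0.059,0,0.01],[0,0,0]],[0,[-0.062,0,0.0114],[0,0,0]],[0,[-0.065,0,0.0129],[0,0,0]],[0,[-0.0674,0,0.0142],[0,0,0]],[0,[-0.069,0,0.0151],[0,0,0]],[0,[-0.0705,0,0.016],[0,0,0]],[0,[-0.0705,0,0.016],[0,0,0]]]' 25; python3 - <<'E'
from rig import bot
import cv2,numpy as np
im=bot.snapshot("side")[:,:,::-1];cv2.imwrite("pics/side11.png",im)
cv2.imwrite("pics/side11c.png",cv2.resize(im[130:280,200:360],None,fx=4,fy=4,interpolation=2))
E
python3 mv.py 498 93 74 165
```

```text
t: 11.32
tool_pos: [666.8, 50.1, 123.1]
eef_rot: [0.003, 0.129, 0.992, -0.001]
force: [2.5, -5.0, 8.0]
width: 0.144
t 11.3667 pos [666.7014  50.1375 123.1637] w 0.14009955397065021 F [ 2.1082 -5.6872  8.7485] az 165.17672754828303
shift m [ 0.1743 -0.0017  0.0481] turn [-0.0007  0.0059  0.0031]
```

View pics/side11c.png

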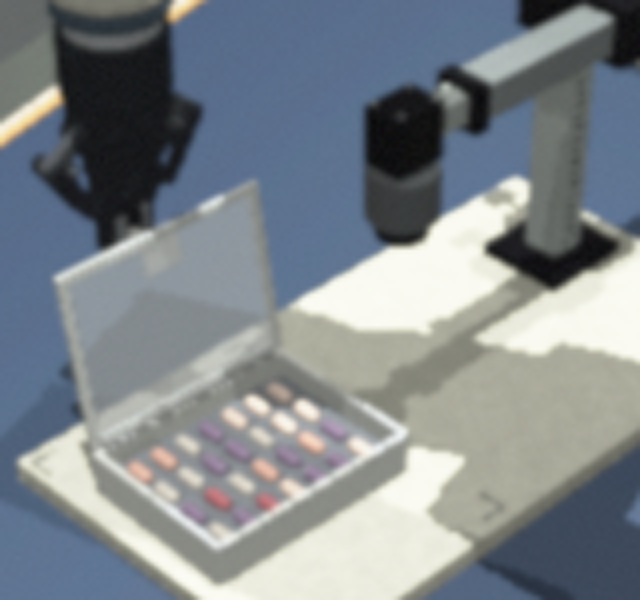

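```bash
python3 - <<'E'
from h import *
a=np.radians(-15);xh=np.array([np.cos(a),np.sin(a),0]);yh=np.array([-np.sin(a),np.cos(a),0])
for c in([543,80,18],[541.5,86,18]):
 for th in(1.55,1.65,1.75,1.8,1.85):
  for s in(85,-85):
    P=np.array(c)+xh*(65-130*np.cos(th))+yh*s+np.array([0,0,36.5+130*np.sin(th)])
    print(th,s,proj("side",P),end=' ')
  print(proj("side",np.array(c)+xh*65-85*yh+[0,0,36.5]))
E
```

```text
1.55 85 [220.9557 202.8422] 1.55 -85 [270.4036 177.5748] [270.3444 215.5024]
1.65 85 [217.7795 200.8092] 1.65 -85 [267.1703 175.8078] [270.3444 215.5024]
1.75 85 [214.7017 199.2293] 1.75 -85 [264.0058 174.474 ] [270.3444 215.5024]
1.8 85 [213.2102 198.6125] 1.8 -85 [262.4602 173.972 ] [270.3444 215.5024]
1.85 85 [211.7555 198.1121] 1.85 -85 [260.9445 173.5808] [270.3444 215.5024]
1.55 85 [220.0105 204.2073] 1.55 -85 [269.6825 178.7678] [269.6603 216.7519]
1.65 85 [216.8286 202.1595] 1.65 -85 [266.4425 176.9887] [269.6603 216.7519]
1.75 85 [213.7461 200.5657] 1.75 -85 [263.2719 175.6437] [269.6603 216.7519]
1.8 85 [212.2525 199.9425] 1.8 -85 [261.7235 175.1366] [269.6603 216.7519]
1.85 85 [210.796  199.4359] 1.85 -85 [260.2053 174.7404] [269.6603 216.7519]
```

```bash
python3 -m pendant '[[0,[-0.001,0,0.0005],[0,0,0]],[0,[-0.003,0,0.0015],[0,0,0]],[0,[-0.005,0,0.0025],[0,0,0]],[0,[-0.007,0,0.0035],[0,0,0]],[0,[-0.008,0,0.004],[0,0,0]],[0,[-0.008,0,0.004],[0,0,0]]]' 25; python3 - <<'E'
from rig import bot
import cv2,numpy as np
im=bot.snapshot("side")[:,:,::-1];cv2.imwrite("pics/side12.png",im)
cv2.imwrite("pics/side12c.png",cv2.resize(im[130:280,200:360],None,fx=4,fy=4,interpolation=2))
E
python3 mv.py 498 93 74 165
```

```text
t: 11.87
tool_pos: [672.0, 48.6, 119.4]
eef_rot: [0.0, 0.129, 0.992, -0.001]
force: [-6.5, -3.0, 16.8]
width: 0.14
t 11.9167 pos [671.9694  48.6289 119.449 ] w 0.1427664749593703 F [-6.3416 -3.2848 16.5019] az 165.17632722525252
shift m [ 0.1796 -0.0015  0.0453] turn [-0.0014  0.0009  0.0031]
```

View pics/side12c.png

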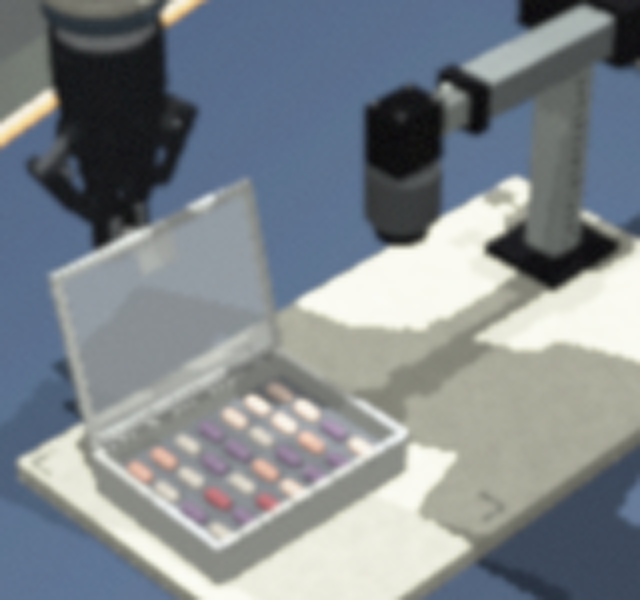

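```bash
python3 -m pendant '[[0,[-0.001,0,0.0],[0,0,0]],[0,[-0.002,0,0.000],[0,0,0]],[0,[-0.003,0,0],[0,0,0]],[0,[-0.003,0,0],[0,0,0]],[0,[-0.003,0,0],[0,0,0]]]' 25; python3 - <<'E'
from rig import bot
import cv2,numpy as np
im=bot.snapshot("side")[:,:,::-1];cv2.imwrite("pics/side13.png",im)
cv2.imwrite("pics/side13c.png",cv2.resize(im[130:280,200:360],None,fx=4,fy=4,interpolation=2))
E
python3 mv.py 498 93 74 165
```

```text
t: 12.33
tool_pos: [672.0, 48.6, 119.3]
eef_rot: [-0.003, 0.129, 0.992, -0.001]
force: [-16.2, -0.6, 22.5]
width: 0.138
t 12.3833 pos [672.0305  48.5503 119.2442] w 0.13797780727659562 F [-15.364   -0.2713  22.9028] az 165.17471804858795
shift m [ 0.1794 -0.0015  0.0461] turn [-0.0022 -0.0049  0.0031]
```

View pics/side13c.png

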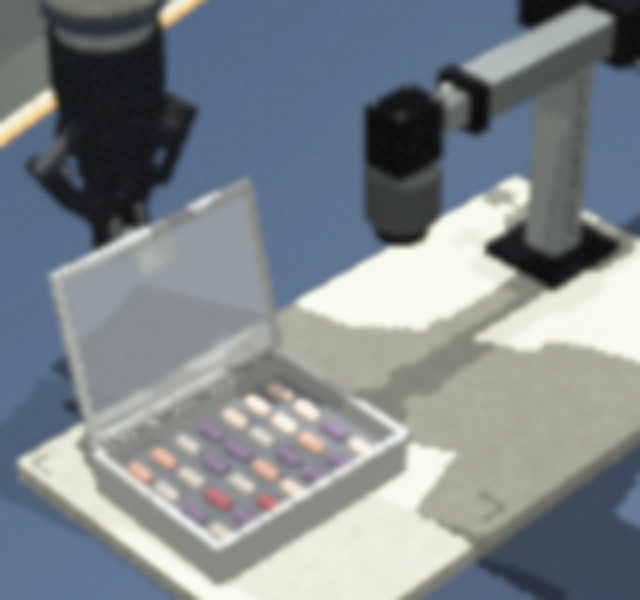

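```bash
python3 -m pendant '[[0,[0.002,0,-0.002],[0,0,0]],[0.02,[0.003,0,-0.003],[0,0,0]],[0.04,[0.003,0,-0.003],[0,0,0]],[0.05,[0.003,0,-0.003],[0,0,0]],[0.05,[0.002,0,-0.003],[0,0,0]],[0.05,[0.0,0,-0.012],[0,0,0]],[0.05,[-0.003,0,-0.03],[0,0,0]],[0.05,[-0.005,0,-0.055],[0,0,0]],[0.05,[-0.005,0,-0.085],[0,0,0]],[0.05,[-0.005,0,-0.12],[0,0,0]],[0.05,[-0.005,0,-0.155],[0,0,0]],[0.05,[-0.005,0,-0.185],[0,0,0]],[0.05,[-0.005,0,-0.2],[0,0,0]],[0.05,[-0.005,0,-0.2],[0,0,0]]]' 25; python3 - <<'E'
from rig import bot
import cv2,numpy as np
im=bot.snapshot("side")[:,:,::-1];cv2.imwrite("pics/side14.png",im)
cv2.imwrite("pics/side14c.png",cv2.resize(im[130:280,200:360],None,fx=4,fy=4,interpolation=2))
E
python3 mv.py 503 -45 330 76
```

```text
t: 13.55
tool_pos: [682.1, 47.9, 323.4]
eef_rot: [0.004, 0.129, 0.992, 0.001]
force: [0.3, 0.6, 0.5]
width: 0.582
t 13.6 pos [680.8837  47.8595 320.4316] w 0.5854383041310623 F [ 0.4254  0.7297 -1.065 ] az 165.1752151097777
shift m [ 0.1482 -0.1353 -0.0105] turn [0.0049 0.0027 1.5564]
```

View pics/side14c.png

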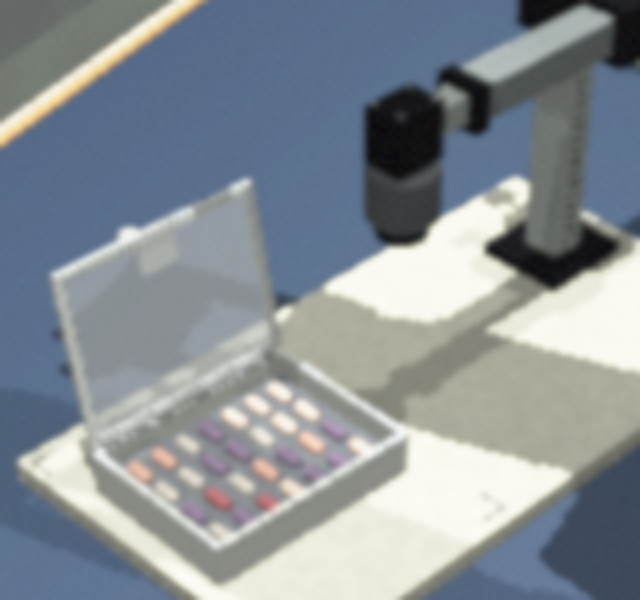

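```bash
python3 -m pendant '[[0.07,[0.005,-0.005,-0.01],[0,0,0.05]],[0.07,[0.015,-0.015,-0.02],[0,0,0.15]],[0.07,[0.03,-0.03,-0.02],[0,0,0.26]],[0.07,[0.045,-0.042,-0.02],[0,0,0.37]],[0.07,[0.06,-0.055,-0.02],[0,0,0.48]],[0.07,[0.075,-0.068,-0.02],[0,0,0.59]],[0.07,[0.09,-0.081,-0.02],[0,0,0.7]],[0.07,[0.103,-0.094,-0.02],[0,0,0.81]],[0.07,[0.116,-0.106,-0.02],[0,0,0.92]],[0.07,[0.126,-0.116,-0.02],[0,0,1.03]],[0.07,[0.135,-0.124,-0.02],[0,0,1.14]],[0.07,[0.142,-0.13,-0.02],[0,0,1.25]],[0.07,[0.147,-0.134,-0.02],[0,0,1.35]],[0.07,[0.148,-0.135,-0.02],[0,0,1.45]],[0.07,[0.148,-0.135,-0.02],[0,0,1.52]],[0.07,[0.148,-0.135,-0.02],[0,0,1.556]],[0.07,[0.148,-0.135,-0.02],[0,0,1.556]]]' 40; python3 - <<'E'
from h import *
from rig import bot
import cv2,numpy as np
im=bot.snapshot("side")[:,:,::-1];cv2.imwrite("pics/side15.png",im)
cv2.imwrite("pics/side15c.png",cv2.resize(im[80:220,240:380],None,fx=4,fy=4,interpolation=2))
for p in[(332.5,195.5),(348,199.25),(329.25,206.25),(345,210.5),(338.7,202.9)]:print(onz("top",p,266))
E
python3 mv.py 503 -45 330 76
```

```text
t: 15.02
tool_pos: [501.2, -44.8, 336.0]
eef_rot: [-0.001, 0.788, 0.615, -0.001]
force: [0.4, 0.1, 0.0]
width: 0.82
[518.1872 -31.7073 266.    ]
[511.1067 -63.0382 266.    ]
[496.1698 -25.2461 266.    ]
[488.1174 -56.9935 266.    ]
[503.3269 -44.2718 266.    ]
t 15.0667 pos [501.2996 -44.7738 336.172 ] w 0.8206670192614883 F [ 0.0331 -0.4002  0.3199] az 76.0653907770938
shift m [0.0002 0.0017 0.0062] turn [-0.0024  0.0004  0.0011]
```

View pics/side15c.png

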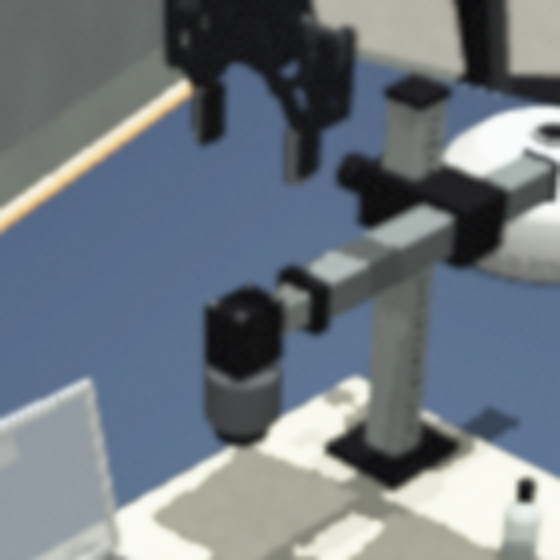

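```bash
python3 - <<'E'
from h import *
for z in(328,350,266):
  for X in[(501.3,-44.8),(503.3,-44.3)]:
    p=proj("side",(*X,z));print(z,X,p,(p-[240,80])*4)
ty=np.array([np.sin(np.radians(76)),-np.cos(np.radians(76)),0])
for s in(35,-35,41,-41):
  for z in (328,350):print(s,z,(proj("side",np.array([501.3,-44.8,z])+s*ty)-[240,80])*4)
E
```

```text
328 (501.3, -44.8) [302.1139 133.7634] [248.4556 215.0535]
328 (503.3, -44.3) [301.3256 133.6463] [245.3024 214.585 ]
350 (501.3, -44.8) [302.311  125.9208] [249.2439 183.6831]
350 (503.3, -44.3) [301.5149 125.8054] [246.0596 183.2215]
266 (501.3, -44.8) [301.5785 155.0702] [246.314  300.2809]
266 (503.3, -44.3) [300.8113 154.9487] [243.2452 299.7948]
35 328 [208.8023 196.3536]
35 350 [209.1972 165.2641]
-35 328 [289.2979 234.3141]
-35 350 [290.5033 202.6599]
41 328 [202.1202 193.2024]
41 350 [202.4499 162.1608]
-41 328 [296.4227 237.6741]
-41 350 [297.7021 205.9709]
```

```bash
python3 mv.py 503.5 -42 208 75.9; python3 -m pendant '[[0.07,[0.002,0.001,0.01],[0,0,0]],[0.07,[0.003,0.0015,0.03],[0,0,0]],[0.07,[0.003,0.0015,0.055],[0,0,0]],[0.07,[0.003,0.0015,0.075],[0,0,0]],[0.07,[0.003,0.0015,0.088],[0,0,0]],[0.07,[0.003,0.0015,0.09],[0,0,0]],[0.07,[0.003,0.0015,0.09],[0,0,0]]]' 40;  python3 - <<'E'
from h import *
from rig import bot
im=bot.snapshot("side")[:,:,::-1];cv2.imwrite("pics/side16.png",im)
cv2.imwrite("pics/side16c.png",cv2.resize(im[90:210,240:360],None,fx=5,fy=5,interpolation=2))
E
python3 mv.py 503.5 -42 208 75.9
```

```text
t 15.0667 pos [501.2996 -44.7738 336.172 ] w 0.8206670192614883 F [ 0.0331 -0.4002  0.3199] az 76.0653907770938
shift m [0.0033 0.0018 0.1282] turn [-0.0024  0.0004  0.0029]
t: 15.65
tool_pos: [503.3, -42.0, 246.0]
eef_rot: [-0.001, 0.788, 0.616, -0.001]
force: [0.8, 0.4, -0.4]
width: 0.817
t 15.7 pos [504.0926 -42.1464 247.143 ] w 0.8195594503889408 F [ 0.4332 -0.9728  0.4471] az 76.0539643982059
shift m [ 0.     -0.0006  0.0391] turn [-0.0009  0.0001  0.0027]
```

View pics/side16c.png

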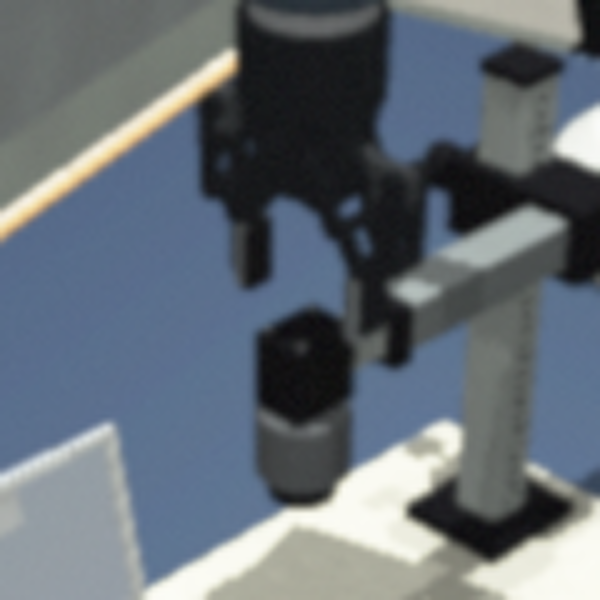

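```bash
python3 -m pendant '[[0.07,[0,-0.0005,0.008],[0,0,0.002]],[0.07,[0,-0.0005,0.022],[0,0,0.002]],[0.07,[0,-0.0005,0.033],[0,0,0.002]],[0.06,[0,-0.0005,0.039],[0,0,0.002]],[0.05,[0,-0.0005,0.04],[0,0,0.002]],[0.045,[0,-0.0005,0.04],[0,0,0.002]],[0.045,[0,-0.0005,0.04],[0,0,0.002]],[0.045,[0,-0.0005,0.04],[0,0,0.002]]]' 40;  python3 - <<'E'
from h import *
from rig import bot
im=bot.snapshot("side")[:,:,::-1];cv2.imwrite("pics/side17.png",im)
cv2.imwrite("pics/side17c.png",cv2.resize(im[110:210,250:350],None,fx=6,fy=6,interpolation=2))
E
python3 mv.py 503.5 -42 208 75.9
```

```text
t: 16.37
tool_pos: [504.5, -42.3, 208.1]
eef_rot: [0.001, 0.789, 0.615, 0.001]
force: [4.2, -1.0, -3.3]
width: 0.522
t 16.4167 pos [504.5536 -42.2799 208.1276] w 0.526215172073146 F [ 3.322  -1.7561 -2.1771] az 75.90327393934861
shift m [ 0.     -0.0011  0.0001] turn [ 0.002  -0.0002  0.0001]
```

View pics/side17c.png

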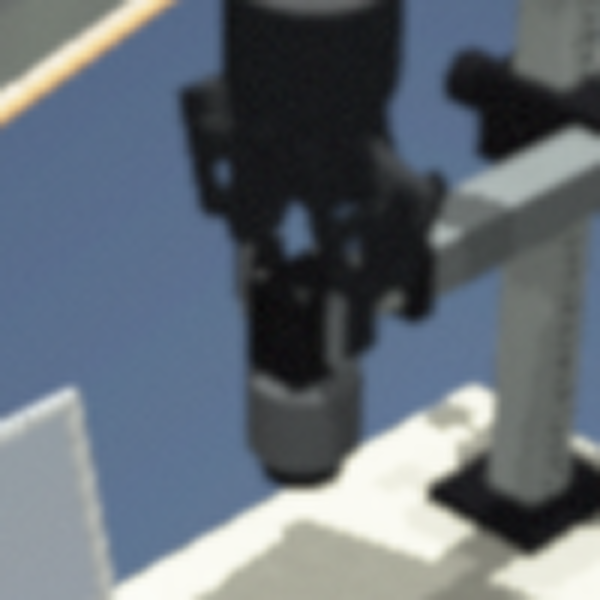

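```bash
python3 -m pendant '[[0.04,[0,0,0],[0,0,0]],[0.035,[0,0.0,0],[0,0,0]],[0.03,[0,0,0],[0,0,0]],[0.03,[0,0,0],[0,0,0]],[0.03,[0,0,0],[0,0,0]],[0.03,[0,0,0],[0,0,0]]]' 45;  python3 - <<'E'
from h import *
from rig import bot
im=bot.snapshot("side")[:,:,::-1];cv2.imwrite("pics/side18.png",im)
cv2.imwrite("pics/side18c.png",cv2.resize(im[110:210,250:350],None,fx=6,fy=6,interpolation=2))
E
python3 mv.py 503.5 -42 208 75.9
```

```text
t: 16.92
tool_pos: [505.2, -42.4, 209.3]
eef_rot: [0.001, 0.788, 0.615, 0.001]
force: [2.4, -1.2, 7.2]
width: 0.392
t 16.9667 pos [505.1582 -42.4023 209.281 ] w 0.3941458561027119 F [ 3.2371 -0.766   7.5832] az 75.90719826753921
shift m [-0.     -0.0017  0.0013] turn [ 0.0036 -0.0003  0.0001]
```

View pics/side18c.png

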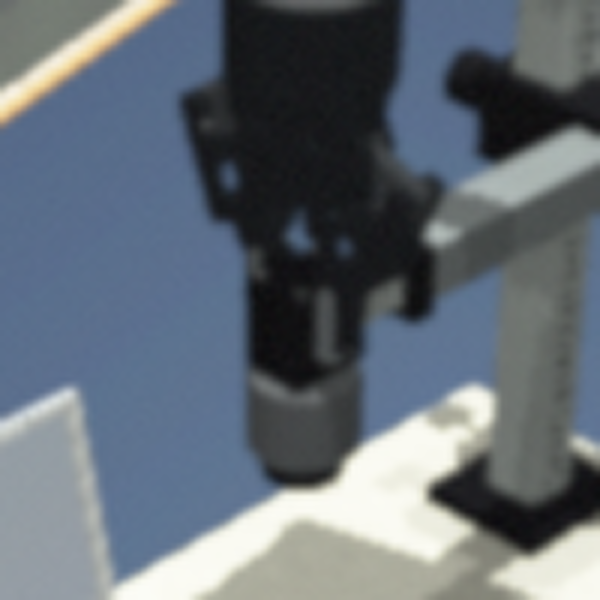

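```bash
python3 -m pendant '[[0.03,[0.002,0,0],[0,0,0]],[0.03,[0.005,0.0,0],[0,0,0]],[0.03,[0.01,0,0],[0,0,0]],[0.03,[0.016,0,0],[0,0,0]],[0.03,[0.022,0,0],[0,0,0]],[0.03,[0.028,0,0],[0,0,0]],[0.03,[0.03,0,0],[0,0,0]],[0.03,[0.03,0,0],[0,0,0]]]' 45;  python3 - <<'E'
from h import *
from rig import bot
im=bot.snapshot("side")[:,:,::-1];cv2.imwrite("pics/side19.png",im)
cv2.imwrite("pics/side19c.png",cv2.resize(im[110:210,250:350],None,fx=6,fy=6,interpolation=2))
E
python3 mv.py 503.5 -42 208 75.9
```

```text
t: 17.63
tool_pos: [512.6, -12.7, 209.3]
eef_rot: [0.001, 0.788, 0.615, 0.001]
force: [3.2, 1.5, 6.6]
width: 0.389
t 17.6833 pos [512.6076 -12.6811 209.2566] w 0.39419370683461796 F [3.1502 1.7605 6.9732] az 75.91190868104492
shift m [-0.0307 -0.0017  0.0012] turn [ 0.0036 -0.0012  0.0002]
```

View pics/side19c.png

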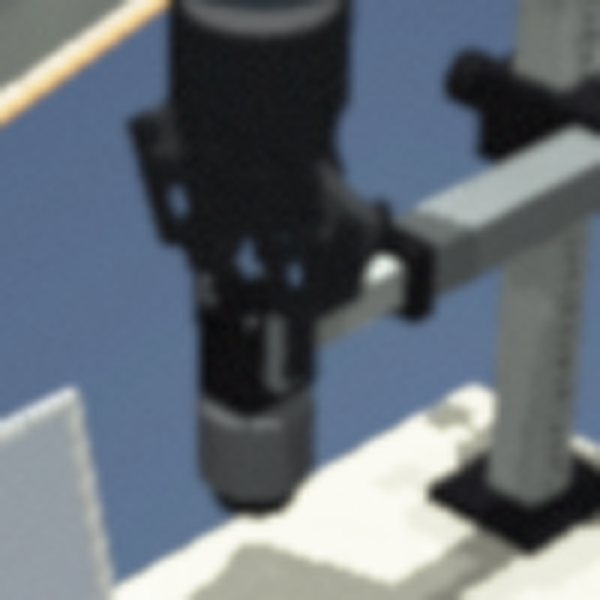

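```bash
python3 -m pendant '[[0.03,[0.002,0,0],[0,0,0]],[0.03,[0.006,0.0,0],[0,0,0]],[0.03,[0.012,0,0],[0,0,0]],[0.03,[0.018,0,0],[0,0,0]],[0.03,[0.025,0,0],[0,0,0]],[0.03,[0.032,0,0],[0,0,0]],[0.03,[0.039,0,0],[0,0,0]],[0.03,[0.046,0,0],[0,0,0]],[0.03,[0.053,0,0],[0,0,0]],[0.03,[0.06,0,0],[0,0,0]],[0.03,[0.067,0,0],[0,0,0]],[0.03,[0.074,0,0],[0,0,0]],[0.03,[0.08,0,0],[0,0,0]],[0.03,[0.086,0,0],[0,0,0]],[0.03,[0.091,0,0],[0,0,0]],[0.03,[0.094,0,0],[0,0,0]],[0.03,[0.095,0,0],[0,0,0]],[0.03,[0.095,0,0],[0,0,0]]]' 45;  python3 - <<'E'
from h import *
from rig import bot
for n in("side","top"):
  im=bot.snapshot(n)[:,:,::-1];cv2.imwrite(f"pics/{n}20.png",im)
im=cv2.imread("pics/side20.png");cv2.imwrite("pics/side20c.png",cv2.resize(im[100:250,200:350],None,fx=4,fy=4,interpolation=2))
im=cv2.imread("pics/top20.png");cv2.imwrite("pics/top20c.png",cv2.resize(im[130:280,230:430],None,fx=4,fy=4,interpolation=2))
E
python3 mv.py 503.5 -42 208 75.9
```

```text
t: 19.18
tool_pos: [535.7, 79.4, 209.3]
eef_rot: [0.001, 0.788, 0.615, 0.001]
force: [2.9, -0.3, 6.6]
width: 0.392
t 19.2833 pos [535.6625  79.3627 209.2653] w 0.3944562126693355 F [ 3.2775 -0.4642  5.623 ] az 75.9138365384023
shift m [-0.1255 -0.0017  0.0011] turn [ 0.0035 -0.0014  0.0002]
```

View pics/side20c.png

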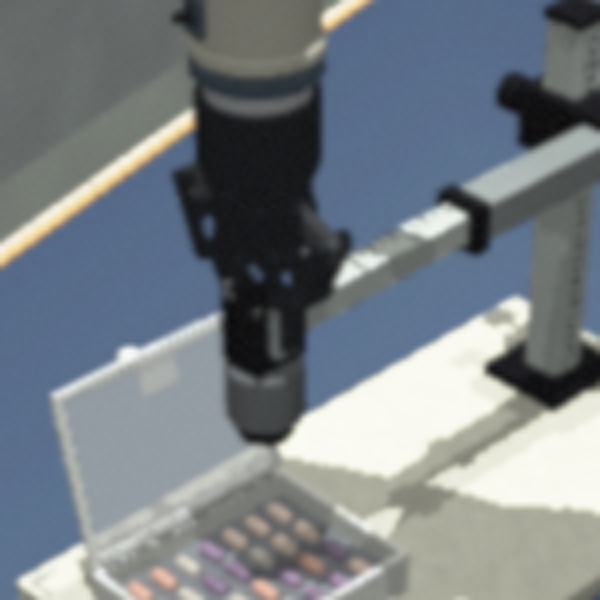

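View pics/top20c.png

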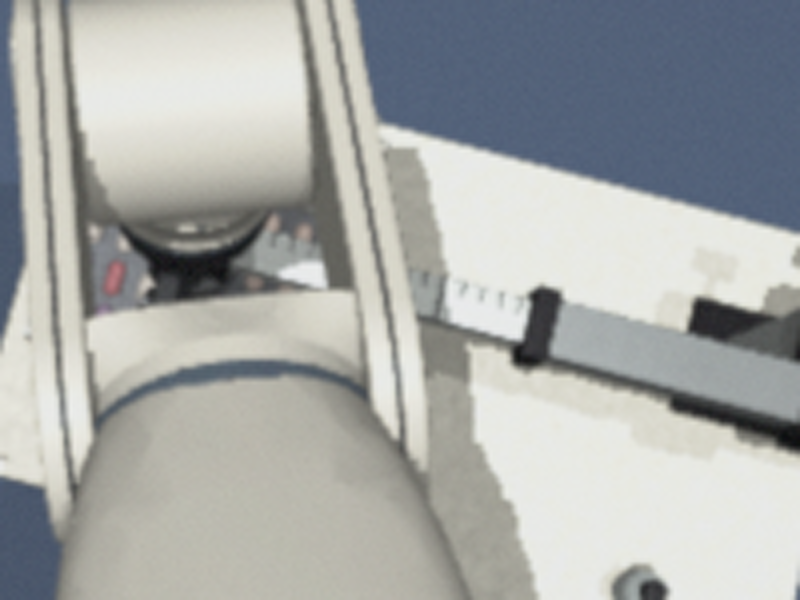

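```bash
python3 -m pendant '[[0.03,[0.001,0,0],[0,0,0]],[0.03,[0.0025,0.0,0],[0,0,0]],[0.03,[0.004,0,0],[0,0,0]],[0.03,[0.0045,0,0],[0,0,0]],[0.03,[0.0045,0,0],[0,0,0]],[0.03,[0.0045,0,0],[0,0,0]]]' 45;  python3 - <<'E'
from h import *
from rig import bot
for n in("side","top"):
  im=bot.snapshot(n)[:,:,::-1];cv2.imwrite(f"pics/{n}21.png",im)
im=cv2.imread("pics/side21.png");cv2.imwrite("pics/side21c.png",cv2.resize(im[130:200,270:340],None,fx=8,fy=8,interpolation=2))
im=cv2.imread("pics/top21.png");cv2.imwrite("pics/top21c.png",cv2.resize(im[185:235,320:390],None,fx=10,fy=10,interpolation=2))
E
python3 mv.py 505.16 -42.4 209 75.9
```

```text
t: 19.78
tool_pos: [536.7, 83.3, 209.3]
eef_rot: [0.001, 0.788, 0.615, 0.001]
force: [3.1, -1.0, 6.2]
width: 0.395
t 19.8833 pos [536.6594  83.3717 209.2679] w 0.38888808916936674 F [ 3.0812 -0.9834  6.533 ] az 75.91002391609145
shift m [-0.1297  0.0001  0.0002] turn [ 0.0034 -0.0009  0.0002]
```

View pics/side21c.png

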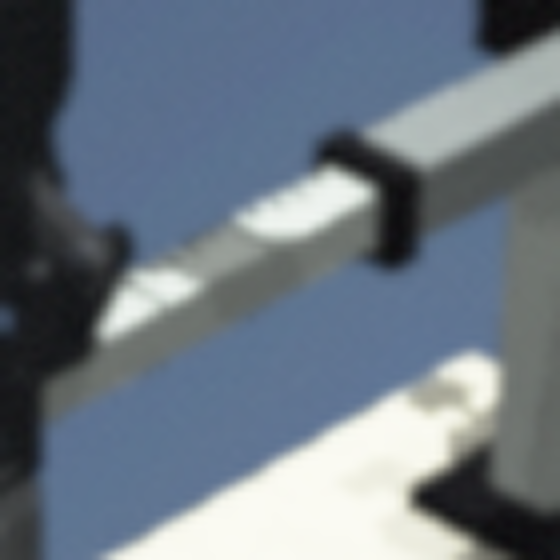

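View pics/top21c.png

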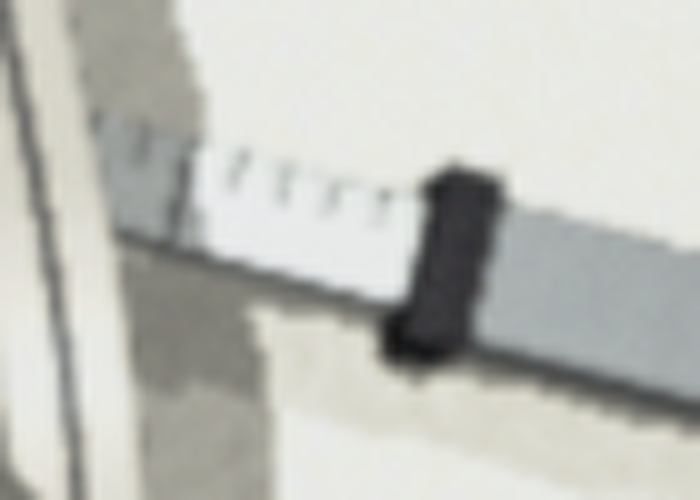

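```bash
python3 - <<'E'
from h import *
g=cv2.cvtColor(cv2.imread("pics/top21.png"),cv2.COLOR_BGR2GRAY).astype(np.float32)
# stand frame: use mid-points along top line, offset from tube axis toward +x (short marks side) by d
a=np.radians(-14.1);xh=np.array([np.cos(a),np.sin(a),0]);yh=np.array([-np.sin(a),np.cos(a),0])
O=np.array([503.3,-44.3,0])
s=np.arange(-60,40,.5)
for d in(-6,0,5,8):
    P=[proj("top",O+yh*y+xh*d+[0,0,255.5]) for y in s]
    P=np.array(P,np.float32)
    v=cv2.remap(g,P[:,0].reshape(-1,1),P[:,1].reshape(-1,1),cv2.INTER_CUBIC).ravel()
    print(d);print([(float(y),int(x)) for y,x in zip(s,v)][::2])
E
```

```text
-6
[(-60.0, 53), (-59.0, 52), (-58.0, 56), (-57.0, 56), (-56.0, 56), (-55.0, 57), (-54.0, 57), (-53.0, 55), (-52.0, 55), (-51.0, 59), (-50.0, 72), (-49.0, 121), (-48.0, 176), (-47.0, 219), (-46.0, 227), (-45.0, 233), (-44.0, 233), (-43.0, 233), (-42.0, 233), (-41.0, 233), (-40.0, 233), (-39.0, 233), (-38.0, 233), (-37.0, 233), (-36.0, 232), (-35.0, 232), (-34.0, 232), (-33.0, 232), (-32.0, 232), (-31.0, 233), (-30.0, 233), (-29.0, 233), (-28.0, 232), (-27.0, 231), (-26.0, 231), (-25.0, 233), (-24.0, 233), (-23.0, 233), (-22.0, 233), (-21.0, 233), (-20.0, 232), (-19.0, 232), (-18.0, 232), (-17.0, 232), (-16.0, 233), (-15.0, 233), (-14.0, 233), (-13.0, 233), (-12.0, 233), (-11.0, 233), (-10.0, 233), (-9.0, 233), (-8.0, 232), (-7.0, 223), (-6.0, 210), (-5.0, 190), (-4.0, 173), (-3.0, 156), (-2.0, 150), (-1.0, 136), (0.0, 115), (1.0, 108), (2.0, 120), (3.0, 139), (4.0, 151), (5.0, 158), (6.0, 161), (7.0, 161), (8.0, 161), (9.0, 160), (10.0, 160), (11.0, 160), (12.0, 158), (13.0, 158), (14.0, 165), (15.0, 172), (16.0, 186), (17.0, 199), (18.0, 211), (19.0, 213), (20.0, 215), (21.0, 215), 
[... 3532 characters left out ...]
8), (-14.0, 231), (-13.0, 232), (-12.0, 225), (-11.0, 211), (-10.0, 199), (-9.0, 200), (-8.0, 210), (-7.0, 221), (-6.0, 229), (-5.0, 232), (-4.0, 233), (-3.0, 236), (-2.0, 229), (-1.0, 207), (0.0, 176), (1.0, 151), (2.0, 142), (3.0, 143), (4.0, 151), (5.0, 157), (6.0, 158), (7.0, 158), (8.0, 155), (9.0, 146), (10.0, 134), (11.0, 131), (12.0, 139), (13.0, 148), (14.0, 153), (15.0, 155), (16.0, 157), (17.0, 159), (18.0, 158), (19.0, 155), (20.0, 143), (21.0, 135), (22.0, 148), (23.0, 171), (24.0, 192), (25.0, 203), (26.0, 211), (27.0, 211), (28.0, 212), (29.0, 212), (30.0, 212), (31.0, 214), (32.0, 204), (33.0, 189), (34.0, 163), (35.0, 133), (36.0, 117), (37.0, 120), (38.0, 138), (39.0, 160)]
```

View pics/side21.png

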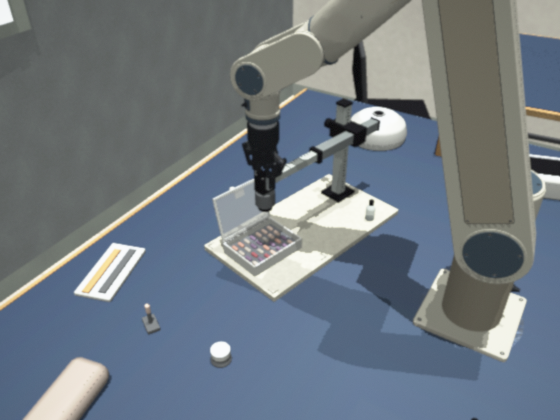

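The lid is still back on its stop and the grip is held. The bottle (370,210), tip stand (150,320) and jar (220,352) have not moved. I'll let it settle for a moment, then hand the job in.

```bash
python3 -m pendant '[[0.03,[0,0,0],[0,0,0]],[0.03,[0,0,0],[0,0,0]],[0.03,[0,0,0],[0,0,0]]]' 45; python3 - <<'E'
from rig import bot
s=bot.state();print(s["width"]*85.4,s["force"],s["qd"].round(4),s["tool_pos"])
print(bot.job_done())
E
```

```text
t: 20.13
tool_pos: [536.7, 83.4, 209.3]
eef_rot: [0.001, 0.788, 0.615, 0.001]
force: [3.0, -2.3, 6.1]
width: 0.39
33.3289234934396 [ 2.981499   -2.27042099  6.08371514] [ 0.0028 -0.0001 -0.0004  0.0008 -0.     -0.0004] [536.66002088  83.35230063 209.26997077]
the job is handed in; nothing more can be done
None
```

The job is handed in at about 20 s of the 51 s allowed. The lid is back on its stop and the boom is drawn out to about 149–150 mm, held with the button squeezed in. I saw no verdict.

**What I did:** I lifted the lid by its knob and eased it onto its stop, then released it. I took the grip block from above with 45 N and drew the boom out.

**Last checks:**
- **Lid:** the side image puts it at roughly 1.77 rad. The force rose when I pushed it further, and it stayed put after I let go.
- **Lock button:** the jaw opening reads about 33–34 mm, which matches the button fully in (39 mm if it were out).
- **Boom:** the scale in the top picture reads about 149 mm. The arm's travel gives 149.7 mm, within the 1 mm of play at the start. The arm was still.
- **Bystanders:** the bottle, tip stand and jar look unmoved, judged by eye only.

**Disagreements:**
- **Fingertip height:** the fingertips stood about 25 mm higher than the tool description suggests, so my first closing passed over the knob with no contact. I corrected both grasps from the images.
- **Knob width:** the opening on the knob read about 12–13 mm, against the stated 14–17 mm.
- **Camera views:** the two views differed by a few millimetres.

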